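# Index the desk carousel and put the glue stick away

## Task

Turn the desk carousel by pushing one of its finger posts, gently, until its empty narrow steel tube holder faces the robot and the spring latch beside the rim drops fully into the notch; then lean on the post for a moment with about 10 N, never more than 20 N, to prove that the latch holds. Then stand the glue stick upright in that holder, right down on its floor, and let go, leaving the carousel latched and the other things on the desk where they are.

Things in the scene. Friction and masses are not known exactly. Their poses are not given: they have to be found in the camera images.
- carousel_base: round foot of the desk carousel, fixed to the desk; origin on its vertical axis at desk height. It carries all of the turning part: a wooden deck of 121 mm radius, top 28 mm above the desk, with an aluminium index ring of 127 mm radius under it. Five things are fixed on the deck 55 mm from the axis, the tallest (ink bottle) reaching 87 mm above the desk, the others under 70 mm
- post_top (a point): top centre, 62 mm above the desk, of one of six alike wooden finger posts, upright on the deck 110 mm from the axis and 60 degrees apart, 10 to 15 mm thick and 34 mm high. This one is 30 degrees anticlockwise (from above) of the empty holder's direction. Moving the deck takes 1 to 6 N at a post; it stays where it is left
- carousel (a joint): deck angle in rad, growing anticlockwise from above, 0 when the empty holder points straight at the robot (world -x from the axis). Starts 0.9 to 2.1, so turn it clockwise. The latch is clamped by hand, its true place unmeasured: the pin drops in within 0.17 rad either side of 0; there the deck has up to 0.06 rad of free play, then stops hard. Over 20 N on the carousel strains the latch
- latch_pin (a joint): travel in m of the index latch's spring pin: about 0.008 while its nose rides on the ring, 0 when fully dropped into the ring's single notch. The latch, a dark steel block 31 mm high, 130 to 190 mm from the axis, stands beside the ring at the far right, some 55 degrees to the right of straight away from the robot; leave it alone
- holder_floor (a point): centre of the inner floor of the empty holder, an upright round steel tube on the deck (inner width 28 mm, outer 35 mm, 37 mm deep inside, rim 68 mm above the desk; the dark pot on the deck is wider and lower); the floor is 31 mm above the desk, 55 mm from the carousel's axis; the axes turn with the deck, z up
- glue_stick: loose glue stick standing on the desk to the right, a round barrel 22 mm across and 90 mm high, 22 g; origin at the centre of its underside, z up
- orange_pot: bystander: loose round glazed pot, 68 mm across, 50 mm high; origin under its centre
- tape: bystander: loose roll of tape lying flat, 56 mm across, 19 mm high; origin under its centre
- notebook: bystander: loose pocket notebook lying flat left of the carousel, 68 x 107 x 9 mm; origin under its centre
- clip: bystander: loose black bulldog clip lying left of the carousel, 62 x 32 x 16 mm; origin under its centre

How it is judged:
By the outcome, as a careful person would: the job done as asked, in the order asked, and still so for the second after the job is handed in, with the robot touching nothing.
It also fails if it takes over 72 s, if anything falls off the work surface, if the arm or the gripper's body presses on something with over 40 N, if the wrist force passes 120 N, or if a joint passes its speed limit or range.

## Robot

A 7-joint arm with a two-finger parallel gripper is mounted at the origin on a cart in front of the work surface, level with it; the furniture and walls round the work are solid. World frame = base frame: x ahead of the robot, y to its left, z up, the work surface at z = 0. Lengths are in m, angles in degrees, forces in N, time in s.
With the tool pointing down it reaches from about 0.425 to 1.025 m from the base axis. Payload 9.4 kg.
Tool frame: the origin (TCP) lies at the very end of the fingers, on their centre line; the grasp point (between the pads) lies 19 mm behind it (ctrl.grip_depth is the distance from the TCP to the grasp point, in m); z points along the fingers, y is the line along which they close (so a half turn about z gives the same grasp; the last joint's range is limited). The gripper opens to 85 mm and grips with 20 to 120 N. Pads are 22 mm wide; open, the fingers measure 114 mm over their backs; the gripper's body (76 mm by 85 mm) begins 54 mm behind the grasp point. The pads swing forward as they close: fully open they stand 13 mm farther back than shut.
Start: joints at [60.407, 34.337, -0.143, 91.639, 0.103, 54.024, -4.572], TCP at [0.309, -0.656, 0.231] pointing down, gripper open.
Joint ranges: [-147.43, 147.43], [-19.82, 112.94], [-74.19, 73.91], [6.32, 146.72], [-59.91, 239.91], [6.04, 106.73], [-150.56, 150.56]. Speed limits (degrees/s): [127.2, 127.2, 172.46, 172.46, 180, 180, 180].

## Interface

Orientations are given as a 3x3 rotation matrix whose columns are the frame's x, y, z axes.
In Python, from bench import ctrl, imaging gives the robot as it stands. The module is installed in compiled form; this text tells all that it offers.
- The arm moves only by the tool arm_command, never from a script. Its argument "increments" is a list of rows, each a list of 4 numbers: the shift along the tool's x, y, z normalised to -1 to 1, where 1 is 0.25 m, then the turn about the tool's z normalised to -1 to 1, where 1 is 90 degrees. In form: [[x, y, z, turn], ...]. A call has exactly 5 rows; each row shifts and turns the commanded pose from where the row before left it, along the tool's axes as they then stand; what a row does not reach is not made up. A row lasts 1/8 s, in which the tool goes at most 62.5 mm and 10.7 degrees, less where a joint would pass 70% of its speed; a pose out of reach is approached as far as the arm can. A call with a number of a shift or a turn outside -1 to 1 is refused whole. A call with a gripper value outside its range is refused whole. "grip" is the closure, from -1 (fully open) to 1 (shut), set as the call begins (left out, the last holds). The fingers move at their own pace and stop on an object; "grip_force" is the grip in N (left out, the last holds). Time passes only in rows, so rows that do not move let the fingers close, or fill a call up. It gives the time, the measured TCP pose, the force, the opening and the grip force at its end, in the units of the state.
- ctrl.get_state(): the state, without advancing time (a new reading comes with each control period).
- imaging.camera(name): name is "side" or "top" or "wrist"; returns (picture, depth): 384x512x3 uint8, red, green, blue; 384x512 float32, m along the optical axis (not along the pixel's ray), 0 where there is no reading.
- imaging.camera_info(name): a dict with "fx", "fy", "cx", "cy" (pixels), "cam_to_world" (4x4, takes a point from camera to world coordinates). Camera axes: x right, y down, z forward; pixel columns grow to the right and rows downward; lengths in m; the calibration is good to about 2 mm. A picture is of the moment at which its call begins: read the wrist's pose just before it. camera_info takes no time and is no camera call; for the wrist camera it gives the pose at the moment of the call.
- ctrl.close_job(): hands the job in; it is judged then, once.
The state is a dict: "t": time; "joint_pos": joint angles; "qd": joint speeds; "joint_torque": joint torques, N m; "position": TCP position; "tcp_rot": TCP orientation; "force": force on the tool from outside, world axes, zero at the start; "moment": the same for the moment, N m; "gripper_width": opening from 0.0 (shut) to 1.0 (fully open); "gripper_force": force on a finger pad.
Only numpy, scipy, OpenCV 4.12 (cv2) and the standard library are available. Lean on these libraries where they do the work, as an engineer would, in place of code of your own. Each camera call takes 0.05 s, during which the arm holds its last target. There are 200 camera calls.

## Working session

There is one attempt and no reset: what is moved stays moved. The work goes in short steps, Python scripts to look and compute and a tool call to move; the robot and the scene stay as the last step left them, time stands still between calls to the robot, and variables do not carry over. Pictures are saved under pics/ and viewed, at most 10 in all, crops included, and the job is handed in when it is done.

Besides the shell and the picture viewer there is one more tool, called after "Request:" as name(argument=value, ...) on one line, values as JSON. arm_command: Moves the arm, as the interface text tells. Its arguments: {"type":"object","properties":{"increments":{"type":"array","items":{"type":"array","items":{"type":"number","minimum":-1,"maximum":1}}},"grip":{"type":"number"},"grip_force":{"type":"number"}},"required":["increments"]}

```bash
mkdir -p pics
cat > h.py <<'E'
import numpy as np, cv2
from bench import ctrl, imaging
def cam(n,save=None):
    i=imaging.camera_info(n); p,d=imaging.camera(n)
    if save: cv2.imwrite('pics/'+save,p[:,:,::-1])
    return p,d,i
def pts(d,i):
    v,u=np.mgrid[:d.shape[0],:d.shape[1]]
    P=np.stack([(u-i['cx'])/i['fx']*d,(v-i['cy'])/i['fy']*d,d],-1)
    T=np.array(i['cam_to_world']); W=P@T[:3,:3].T+T[:3,3]; W[d==0]=np.nan
    return W
def ray(u,v,z,i):
    T=np.array(i['cam_to_world']); r=T[:3,:3]@np.array([(u-i['cx'])/i['fx'],(v-i['cy'])/i['fy'],1])
    o=T[:3,3]; return o+r*(z-o[2])/r[2]
E
python3 - <<'E'
from h import *
s=ctrl.get_state(); print({k:np.round(s[k],3) for k in ('t','position','tcp_rot','force','gripper_width')},ctrl.grip_depth)
a=[]
for n in('top','side'):
    p,d,i=cam(n); a.append(p); np.savez(f'{n}.npz',p=p,d=d,**{k:np.array(v) for k,v in i.items()}); print(n,i['fx'],np.round(i['cam_to_world'],3))
for n,p in zip('ts',a): cv2.imwrite(f'pics/{n}0.png',cv2.resize(p[:,:,::-1],(800,600)))
E
```

```text
{'t': np.float64(0.0), 'position': array([ 0.308, -0.656,  0.23 ]), 'tcp_rot': array([[ 0.905,  0.426, -0.001],
       [ 0.426, -0.905,  0.001],
       [-0.   , -0.002, -1.   ]]), 'force': array([-0.039, -0.118, -0.159]), 'gripper_width': np.float64(0.998)} 0.0187
top 393.94058740215206 [[-0.158 -0.966  0.207  0.358]
 [-0.987  0.155 -0.03  -0.058]
 [-0.003 -0.209 -0.978  0.981]
 [ 0.     0.     0.     1.   ]]
side 362.1648918458783 [[ 0.99   0.07  -0.121  0.664]
 [ 0.139 -0.392  0.909 -0.857]
 [ 0.016 -0.917 -0.398  0.42 ]
 [ 0.     0.     0.     1.   ]]
```

View pics/t0.png

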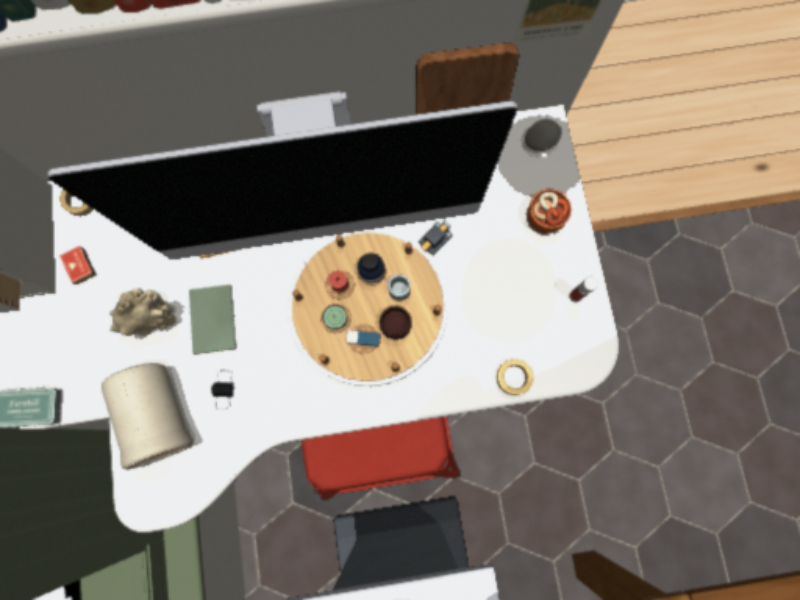

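View pics/s0.png

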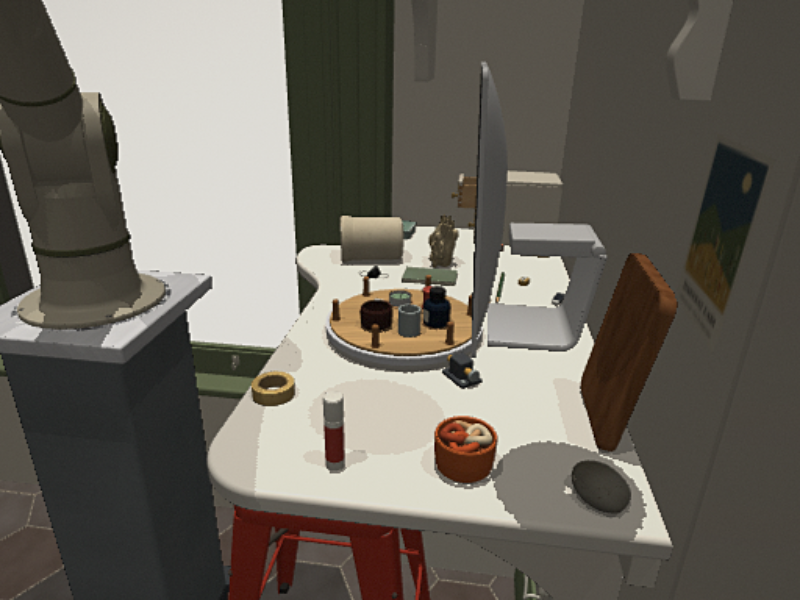

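Top view (800x600): carousel near (368,307), grey tube at (399,288), glue stick at (583,290), latch at (435,236), and the monitor close behind the deck. Side view: glue stick standing at (334,430), tube at (409,320).

Run:
```python
from h import *
D={n:np.load(n+'.npz') for n in('top','side')}
W={n:pts(D[n]['d'],D[n]) for n in D}
W0=W['top']; p=D['top']['p']; hsv=cv2.cvtColor(p,cv2.COLOR_RGB2HSV)
# deck: wood colour with z ~ .028
m=(abs(W0[...,2]-.028)<.006)&(hsv[...,1]>60)&(np.arange(512)[None]>180)&(np.arange(512)[None]<290)&(np.arange(384)[:,None]>140)&(np.arange(384)[:,None]<250)
c,_=max([(c,cv2.contourArea(c)) for c in cv2.findContours(m.astype('uint8'),0,1)[0]],key=lambda t:t[1])
h=cv2.convexHull(c)[:,0].astype(float); Q=np.array([ray(u,v,.028,D['top'])[:2] for u,v in h])
A=np.c_[2*Q,np.ones(len(Q))]; s=np.linalg.lstsq(A,(Q**2).sum(1),rcond=None)[0]; C=s[:2]; print('axis',C,'r',np.sqrt(s[2]+C@C))
# things above deck
for n in D:
    w=W[n]; r=np.hypot(w[...,0]-C[0],w[...,1]-C[1])
    m=((r<.125)&(w[...,2]>.05)&(w[...,2]<.1)).astype('uint8')
    k,l,st,ce=cv2.connectedComponentsWithStats(m)
    for j in range(1,k):
        if st[j,4]<4: continue
        q=w[l==j]; zt=np.percentile(q[:,2],90); q2=q[q[:,2]>zt-.006]; x=np.median(q2,0)
        mid=(q2.min(0)+q2.max(0))/2; d=mid[:2]-C
        print(n,st[j,:5],'mid',mid.round(3),'top',zt.round(3),'r',np.hypot(*d).round(3),'ang from -x',np.degrees(np.arctan2(-d[1],-d[0])).round(1),np.median(D[n]['p'][l==j],0))
# glue, other
for n in D:
    w=W[n]; m=((w[...,2]>.012)&(w[...,2]<.3)&(w[...,0]>.3)&(w[...,0]<1.1)&(w[...,1]<C[1]-.13)&(w[...,1]>-.6)).astype('uint8')
    k,l,st,ce=cv2.connectedComponentsWithStats(m)
    for j in range(1,k):
        if st[j,4]<15: continue
        q=w[l==j]; print(n,st[j,:5],np.percentile(q,5,0).round(3),np.percentile(q,95,0).round(3),np.median(q,0).round(3))
w=W['side']; m=(w[...,2]>.1)&(w[...,0]>.6)&(w[...,0]<.95)&(w[...,1]>-.4)&(w[...,1]<.4)
q=w[m]; print('tall',q.min(0),q.max(0))
w=W['top']; m=(w[...,2]>.1)&(w[...,0]>.5)&(w[...,0]<1.1)&(w[...,1]>-.4)&(w[...,1]<.4)
q=w[m]
for y in np.arange(-.35,.36,.1):
    z=q[abs(q[:,1]-y)<.05]
    if len(z): print(y,z[:,[0,2]].min(0),z[:,[0,2]].max(0))
```

```text
axis [ 0.56820197 -0.03265583] r 0.11915139588163867
top [202 140  51  15 226] mid [ 0.677 -0.034  0.095] top 0.097 r 0.109 ang from -x 179.3 [80. 80. 80.]
top [260 155   4   4  16] mid [ 0.646 -0.112  0.061] top 0.063 r 0.111 ang from -x 134.4 [171.5 123.5  91.5]
top [229 162  18  18 250] mid [ 0.622 -0.048  0.086] top 0.087 r 0.056 ang from -x 164.2 [38. 39. 45.]
top [211 173  11  12 108] mid [0.609 0.005 0.063] top 0.066 r 0.056 ang from -x -136.7 [193.  89.  76.]
top [248 175  15  16  97] mid [ 0.583 -0.086  0.068] top 0.069 r 0.055 ang from -x 105.7 [159. 159. 151.]
top [187 185   5   5  20] mid [0.598 0.072 0.061] top 0.063 r 0.109 ang from -x -105.6 [169.5 120.5  79. ]
top [243 195  21  21 114] mid [ 0.53  -0.072  0.061] top 0.063 r 0.055 ang from -x 46.1 [64. 45. 36.]
top [278 195   5   5  18] mid [ 0.54  -0.139  0.061] top 0.063 r 0.11 ang from -x 75.1 [168.  119.5  78. ]
top [205 227   4   4  16] mid [0.492 0.044 0.061] top 0.063 r 0.108 ang from -x -44.9 [168.5 118.5  77. ]
top [251 232   4   5  15] mid [ 0.462 -0.061  0.061] top 0.062 r 0.109 ang from -x 14.9 [170. 120.  
[... 2220 characters left out ...]
[366 295  38  32 852] [ 0.792 -0.4    0.014] [ 0.836 -0.355  0.03 ] [ 0.813 -0.382  0.024]
tall [ 0.60074179 -0.3999998   0.10000758] [0.87926875 0.39990287 0.51797589]
-0.35 [0.8454077  0.10003475] [0.88224276 0.28565816]
-0.24999999999999997 [0.66407056 0.10005438] [0.88260353 0.41116063]
-0.14999999999999997 [0.66346154 0.10011059] [0.8826921  0.57791016]
-0.04999999999999993 [0.66349905 0.10009649] [0.88238896 0.59044402]
0.050000000000000044 [0.66335108 0.10005025] [0.88285986 0.60360748]
0.15000000000000002 [0.66327961 0.10000538] [0.88239464 0.61124596]
0.2500000000000001 [0.60774673 0.10001017] [0.88303702 0.41282692]
0.3500000000000001 [0.60159642 0.10006823] [0.88316607 0.31213408]
```

Request:
arm_command(increments=[[0.1,-0.08,0,0],[0.18,-0.14,0,0],[0.2,-0.155,0,0],[0.2,-0.155,0,0],[0.2,-0.155,0,0]], grip=1, grip_force=40)

```text
t: 0.72
position: [0.4344, -0.4075, 0.2311]
tcp_rot: [[0.905, 0.426, -0.0], [0.426, -0.905, 0.0], [-0.0, -0.0, -1.0]]
force: [1.0, -0.7, 0.7]
gripper_width: -0.003
gripper_force: 0.0
```

Request:
arm_command(increments=[[0.2,-0.155,0,0],[0.2,-0.155,0,0],[0.2,-0.155,0,0],[0.2,-0.155,0,0],[0.136,-0.105,0,0]])

```text
t: 1.35
position: [0.5679, -0.1452, 0.2311]
tcp_rot: [[0.904, 0.428, -0.0], [0.428, -0.904, 0.001], [0.0, -0.001, -1.0]]
force: [0.0, -0.0, -0.8]
gripper_width: -0.0
gripper_force: 0.0
```

Request:
arm_command(increments=[[0,0,0.1,0.07],[0,0,0.1,0.07],[0,0,0.1,0.07],[0,0,0.1,0.07],[0,0,0.05,0]])

```text
t: 1.98
position: [0.5663, -0.1481, 0.1173]
tcp_rot: [[1.0, 0.001, -0.002], [0.001, -1.0, 0.0], [-0.002, -0.0, -1.0]]
force: [0.1, 0.9, 0.4]
gripper_width: 0.002
gripper_force: 0.0
```

Request:
arm_command(increments=[[0.008,-0.016,0.1,0],[0,0,0.1,0],[0,0,0.06,0],[0,0,0.04,0],[0,0,0,0]])

```text
t: 2.6
position: [0.5688, -0.1446, 0.0435]
tcp_rot: [[1.0, 0.0, -0.001], [0.0, -1.0, 0.0], [-0.001, -0.0, -1.0]]
force: [-0.4, -0.6, -0.4]
gripper_width: 0.001
gripper_force: 0.0
```

Run:
```python
from h import *
p,d,i=cam('side'); cv2.imwrite('pics/s1.png',cv2.resize(p[120:280,160:360,::-1],(800,640))[:600])
s=ctrl.get_state(); print(s['position'],s['force'],s['joint_pos'])
```

```text
[ 0.56907149 -0.14461194  0.04400243] [-0.02101006  0.51363867  0.79593817] [  6.84959297  40.03927629   2.79534013 117.7164871   -4.73471381
  22.34045446 -76.61627556]
```

View pics/s1.png

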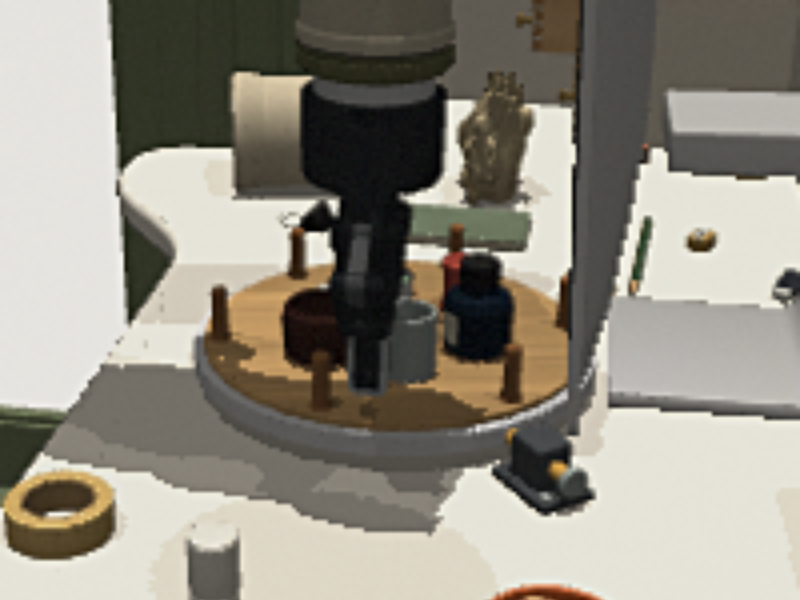

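The view shows the closed fingers inside the gap behind the post at (320,378) on the deck and clear of the tube (415,335). Joint 7 would run out turning clockwise, so I make a half turn first.

Request:
arm_command(increments=[[0,0,0,-0.115],[0,0,0,-0.115],[0,0,0,-0.115],[0,0,0,-0.115],[0,0,0,-0.115]])

```text
t: 3.28
position: [0.5695, -0.1448, 0.0448]
tcp_rot: [[0.614, 0.789, 0.001], [0.789, -0.614, -0.001], [0.0, 0.002, -1.0]]
force: [-0.8, -0.4, 0.7]
gripper_width: -0.002
gripper_force: 0.0
```

Request:
arm_command(increments=[[0,0,0,-0.115],[0,0,0,-0.115],[0,0,0,-0.115],[0,0,0,-0.115],[0,0,0,-0.115]])

```text
t: 3.9
position: [0.5695, -0.145, 0.0448]
tcp_rot: [[-0.239, 0.971, 0.001], [0.971, 0.239, -0.001], [-0.002, 0.001, -1.0]]
force: [-0.9, -0.2, 0.3]
gripper_width: 0.003
gripper_force: 0.0
```

Request:
arm_command(increments=[[0,0,0,-0.115],[0,0,0,-0.115],[0,0,0,-0.115],[0,0,0,-0.115],[0,0,0,-0.115]])

```text
t: 4.53
position: [0.5694, -0.1452, 0.0447]
tcp_rot: [[-0.911, 0.414, 0.001], [0.413, 0.911, -0.002], [-0.002, -0.001, -1.0]]
force: [0.2, -0.8, -0.4]
gripper_width: -0.0
gripper_force: 0.0
```

Request:
arm_command(increments=[[0,0,0,-0.115],[0,0,0,-0.115],[0,0,0,-0.045],[0,0,0,0],[0,0,0,0]])

```text
t: 5.15
position: [0.5691, -0.1448, 0.0442]
tcp_rot: [[-1.0, 0.002, 0.0], [0.002, 1.0, -0.001], [-0.0, -0.001, -1.0]]
force: [-0.1, -0.5, 0.0]
gripper_width: -0.001
gripper_force: 0.0
```

Request:
arm_command(increments=[[0.012,0,0,0.015],[0.012,0,0,0.015],[0.012,0,0,0.015],[0.012,0,0,0.015],[0.012,0.0005,0,0.015]])

```text
t: 5.78
position: [0.5548, -0.1438, 0.0439]
tcp_rot: [[-0.993, 0.119, 0.002], [0.119, 0.993, -0.0], [-0.002, 0.0, -1.0]]
force: [3.4, -0.7, -2.2]
gripper_width: 0.001
gripper_force: 1.8
```

Request:
arm_command(increments=[[0.0173,0.0004,0,0.025],[0.0173,0.0004,0,0.025],[0.0173,0.0004,0,0.025],[0.0173,0.0004,0,0.025],[0.0173,0.0004,0,0.025]])

```text
t: 6.4
position: [0.5338, -0.139, 0.0439]
tcp_rot: [[-0.95, 0.311, 0.002], [0.311, 0.95, 0.0], [-0.002, 0.001, -1.0]]
force: [5.4, -0.5, -3.0]
gripper_width: -0.004
gripper_force: 2.0
```

Request:
arm_command(increments=[[0.0173,0.0004,0,0.025],[0.0173,0.0004,0,0.025],[0.0173,0.0004,0,0.025],[0.0173,0.0004,0,0.025],[0.0173,0.0004,0,0.025]])

```text
t: 7.02
position: [0.5142, -0.1302, 0.0439]
tcp_rot: [[-0.871, 0.491, 0.002], [0.491, 0.871, 0.0], [-0.002, 0.001, -1.0]]
force: [4.3, -1.5, -2.6]
gripper_width: -0.003
gripper_force: 2.1
```

Request:
arm_command(increments=[[0.0173,0.0004,0,0.025],[0.0173,0.0004,0,0.025],[0.0173,0.0004,0,0.025],[0.0173,0.0004,0,0.025],[0.0173,0.0004,0,0.025]])

```text
t: 7.65
position: [0.4966, -0.1179, 0.0439]
tcp_rot: [[-0.759, 0.651, 0.002], [0.651, 0.759, 0.0], [-0.001, 0.001, -1.0]]
force: [4.3, -1.4, -2.8]
gripper_width: -0.0
gripper_force: 2.2
```

Request:
arm_command(increments=[[0.0173,0.0004,0,0.025],[0.0173,0.0004,0,0.025],[0.0173,0.0004,0,0.025],[0.0173,0.0004,0,0.025],[0.0173,0.0004,0,0.025]])

```text
t: 8.28
position: [0.4816, -0.1025, 0.0439]
tcp_rot: [[-0.617, 0.787, 0.002], [0.787, 0.617, -0.0], [-0.001, 0.001, -1.0]]
force: [4.6, -2.3, -4.4]
gripper_width: 0.002
gripper_force: 2.2
```

Request:
arm_command(increments=[[0.0173,0.0004,0,0.025],[0.0173,0.0004,0,0.025],[0.0173,0.0004,0,0.025],[0.0173,0.0004,0,0.025],[0.0173,0.0004,0,0.025]])

```text
t: 8.9
position: [0.4699, -0.0844, 0.0439]
tcp_rot: [[-0.451, 0.892, 0.002], [0.892, 0.451, -0.0], [-0.001, 0.001, -1.0]]
force: [3.3, -2.8, -2.2]
gripper_width: 0.001
gripper_force: 2.3
```

Request:
arm_command(increments=[[0.0173,0.0004,0,0.025],[0.0173,0.0004,0,0.025],[0.0173,0.0004,0,0.025],[0.0173,0.0004,0,0.025],[0.0173,0.0004,0,0.025]])

```text
t: 9.52
position: [0.4618, -0.064, 0.0439]
tcp_rot: [[-0.269, 0.963, 0.001], [0.963, 0.269, -0.0], [-0.001, 0.001, -1.0]]
force: [4.2, -3.7, -1.3]
gripper_width: -0.002
gripper_force: 2.4
```

Request:
arm_command(increments=[[0.0173,0.0004,0,0.025],[0.0173,0.0004,0,0.025],[0.0173,0.0004,0,0.025],[0.0173,0.0004,0,0.025],[0.0173,0.0004,0,0.025]])

```text
t: 10.15
position: [0.4578, -0.0429, 0.0439]
tcp_rot: [[-0.075, 0.997, 0.0], [0.997, 0.075, -0.001], [-0.001, 0.0, -1.0]]
force: [3.2, -4.3, -0.7]
gripper_width: 0.0
gripper_force: 2.4
```

```bash
cat >> h.py <<'E'
C0=np.array([.5685,-.034])
def deck():
    "deck angle (deg) from the visible post tops in the top and side views"
    out=[]
    s=ctrl.get_state(); tp=np.array(s['position'])
    for n in('top','side'):
        p,d,i=cam(n); w=pts(d,i); r=np.hypot(w[...,0]-C0[0],w[...,1]-C0[1])
        m=((r<.122)&(r>.095)&(w[...,2]>.05)&(w[...,2]<.066)&(np.hypot(w[...,0]-tp[0],w[...,1]-tp[1])>.03)&(w[...,0]<.655)).astype('uint8')
        k,l,st,ce=cv2.connectedComponentsWithStats(m)
        for j in range(1,k):
            if not 8<=st[j,4]<=40: continue
            q=w[l==j]; e=(q.min(0)+q.max(0))/2-np.r_[C0,0]
            a=np.degrees(np.arctan2(-e[1],-e[0])); out.append((n,round(a,1),round(np.hypot(e[0],e[1]),3),round((a+0)%60-30,1)))
    return out
def fing():
    s=ctrl.get_state(); e=np.array(s['position'][:2])-C0; R=np.array(s['tcp_rot']); F=np.array(s['force'])
    print('t',s['t'],'theta',np.degrees(np.arctan2(-e[1],-e[0])).round(2),'r',np.hypot(*e).round(4),'yaw-tangent off',(np.degrees(np.arctan2(R[1,0],R[0,0]))-90-np.degrees(np.arctan2(-e[1],-e[0]))).round(2),'F tool',(R.T@F).round(2))
E
python3 -c "
from h import *
fing()
for o in deck(): print(o)"
```

```text
t 10.15 theta 4.59 r 0.1111 yaw-tangent off -0.28 F tool [-4.51  2.91  0.68]
('side', np.float64(-63.2), np.float64(0.11), np.float64(26.8))
('side', np.float64(-123.6), np.float64(0.11), np.float64(26.4))
('side', np.float64(55.6), np.float64(0.11), np.float64(25.6))
('side', np.float64(116.0), np.float64(0.108), np.float64(26.0))
```

Request:
arm_command(increments=[[0.0173,0.0004,0,0.025],[0.0173,0.0004,0,0.025],[0.0173,0.0004,0,0.025],[0.0173,0.0004,0,0.025],[0.0173,0.0004,0,0.025]])

```text
t: 10.88
position: [0.4572, -0.0208, 0.0437]
tcp_rot: [[0.12, 0.993, -0.001], [0.993, -0.12, -0.0], [-0.001, -0.001, -1.0]]
force: [-2.9, -3.1, 2.2]
gripper_width: 0.001
gripper_force: 1.9
```

Request:
arm_command(increments=[[0.006,0.0001,0,0.0088],[0.006,0.0001,0,0.0088],[0.006,0.0001,0,0.0088],[0.005,0.0001,0,0.007],[0.003,0,0,0.0044]])

```text
t: 11.5
position: [0.4589, -0.0145, 0.0437]
tcp_rot: [[0.177, 0.984, -0.0], [0.984, -0.177, -0.0], [-0.0, -0.0, -1.0]]
force: [-3.4, -3.6, -0.6]
gripper_width: -0.002
gripper_force: 1.8
```

Request:
arm_command(increments=[[0.002,0,0,0.0029],[0.002,0,0,0.0029],[0.002,0,0,0.0029],[0.002,0,0,0.0029],[0.002,0,0,0.0029]])

```text
t: 12.12
position: [0.4594, -0.0121, 0.0437]
tcp_rot: [[0.199, 0.98, -0.0], [0.98, -0.199, -0.0], [-0.0, -0.0, -1.0]]
force: [-2.4, -2.1, -1.7]
gripper_width: 0.001
gripper_force: 1.8
```

```bash
python3 -c "
from h import *
fing()
for o in deck(): print(o)"
```

```text
t 12.125 theta -11.37 r 0.1113 yaw-tangent off -0.11 F tool [-2.51 -1.93  1.68]
('side', np.float64(-79.5), np.float64(0.112), np.float64(10.5))
('side', np.float64(-139.1), np.float64(0.109), np.float64(10.9))
('side', np.float64(39.8), np.float64(0.11), np.float64(9.8))
('side', np.float64(100.6), np.float64(0.109), np.float64(10.6))
```

Request:
arm_command(increments=[[0.002,0,0,0.0029],[0.002,0,0,0.0029],[0.002,0,0,0.0029],[0.002,0,0,0.0029],[0.002,0,0,0.0029]])

```text
t: 12.85
position: [0.46, -0.0096, 0.0438]
tcp_rot: [[0.221, 0.975, 0.0], [0.975, -0.221, -0.0], [0.0, 0.0, -1.0]]
force: [-2.6, -3.4, -1.2]
gripper_width: 0.0
gripper_force: 1.8
```

Request:
arm_command(increments=[[0.002,0,0,0.0029],[0.002,0,0,0.0029],[0.002,0,0,0.0029],[0.002,0,0,0.0029],[0.002,0,0,0.0029]])

```text
t: 13.48
position: [0.4605, -0.0072, 0.0438]
tcp_rot: [[0.243, 0.97, -0.0], [0.97, -0.243, -0.0], [-0.0, -0.0, -1.0]]
force: [-3.4, -2.9, -0.2]
gripper_width: -0.001
gripper_force: 1.9
```

Request:
arm_command(increments=[[0.002,0,0,0.0029],[0.002,0,0,0.0029],[0.002,0,0,0.0029],[0.002,0,0,0.0029],[0.002,0,0,0.0029]])

```text
t: 14.1
position: [0.4612, -0.0047, 0.0438]
tcp_rot: [[0.265, 0.964, -0.0], [0.964, -0.265, 0.0], [0.0, -0.0, -1.0]]
force: [-2.6, -3.6, -0.6]
gripper_width: -0.001
gripper_force: 1.9
```

Request:
arm_command(increments=[[0.002,0,0,0.0029],[0.002,0,0,0.0029],[0.002,0,0,0.0029],[0.002,0,0,0.0029],[0.002,0,0,0.0029]])

```text
t: 14.72
position: [0.4628, -0.0018, 0.0439]
tcp_rot: [[0.287, 0.958, 0.002], [0.958, -0.287, 0.001], [0.001, 0.001, -1.0]]
force: [-0.4, -0.1, -0.3]
gripper_width: -0.0
gripper_force: 0.0
```

Force vanished: the pin likely dropped and drew the deck ahead. Continuing gently to the stop.

Request:
arm_command(increments=[[0.002,0,0,0.0029],[0.002,0,0,0.0029],[0.002,0,0,0.0029],[0.002,0,0,0.0029],[0.002,0,0,0.0029]])

```text
t: 15.35
position: [0.4626, 0.0001, 0.0438]
tcp_rot: [[0.309, 0.951, 0.0], [0.951, -0.309, 0.0], [0.0, 0.0, -1.0]]
force: [0.2, -0.4, -0.3]
gripper_width: 0.001
gripper_force: 0.0
```

```bash
python3 -c "
from h import *
fing()
for o in deck(): print(o)
p,d,i=cam('side'); cv2.imwrite('pics/l1.png',cv2.resize(p[150:270,190:350,::-1],(800,600)))
"
```

```text
t 15.35 theta -17.83 r 0.1112 yaw-tangent off -0.16 F tool [-0.28  0.27  0.34]
('side', np.float64(-85.1), np.float64(0.111), np.float64(4.9))
('side', np.float64(33.3), np.float64(0.109), np.float64(3.3))
('side', np.float64(93.7), np.float64(0.109), np.float64(3.7))
```

View pics/l1.png

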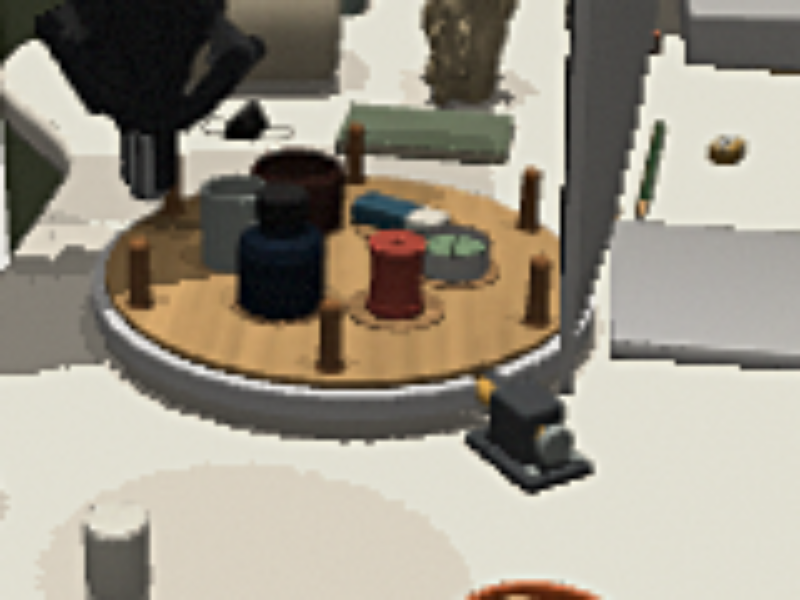

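The latch at (520,415) shows its rear orange collar now hidden against the block (it was visible earlier), so the pin dropped in. Deck near 4°.

Request:
arm_command(increments=[[0.002,0,0,0.0029],[0.002,0,0,0.0029],[0.002,0,0,0.0029],[0,0,0,0],[0,0,0,0]])

```text
t: 16.12
position: [0.463, 0.0013, 0.0437]
tcp_rot: [[0.322, 0.947, -0.0], [0.947, -0.322, -0.0], [-0.0, -0.0, -1.0]]
force: [-0.7, -1.4, 0.5]
gripper_width: 0.001
gripper_force: 0.7
```

Request:
arm_command(increments=[[0.0015,0,0,0.002],[0.0015,0,0,0.002],[0.0015,0,0,0.002],[0,0,0,0],[0,0,0,0]])

```text
t: 16.75
position: [0.4635, 0.0026, 0.0438]
tcp_rot: [[0.331, 0.944, 0.0], [0.944, -0.331, 0.0], [0.0, 0.0, -1.0]]
force: [-0.7, -0.8, 0.8]
gripper_width: -0.002
gripper_force: 0.5
```

Request:
arm_command(increments=[[0.0015,0,0,0.002],[0.0015,0,0,0.002],[0.0015,0,0,0.002],[0.0015,0,0,0.002],[0,0,0,0]])

```text
t: 17.38
position: [0.464, 0.004, 0.0438]
tcp_rot: [[0.342, 0.94, 0.0], [0.94, -0.342, 0.0], [0.0, 0.0, -1.0]]
force: [-1.3, -1.6, 0.5]
gripper_width: 0.002
gripper_force: 0.6
```

Request:
arm_command(increments=[[0.0015,0,0,0.002],[0.0015,0,0,0.002],[0.0015,0,0,0.002],[0.0015,0,0,0.002],[0,0,0,0]])

```text
t: 18.0
position: [0.4642, 0.005, 0.0437]
tcp_rot: [[0.355, 0.935, -0.001], [0.935, -0.355, -0.0], [-0.001, -0.0, -1.0]]
force: [-1.7, -3.6, 0.4]
gripper_width: -0.001
gripper_force: 1.8
```

Request:
arm_command(increments=[[0.001,0,0,0],[0.001,0,0,0],[0.001,0,0,0],[0,0,0,0],[0,0,0,0]])

```text
t: 18.62
position: [0.4643, 0.0052, 0.0437]
tcp_rot: [[0.355, 0.935, -0.001], [0.935, -0.355, -0.001], [-0.001, -0.001, -1.0]]
force: [-1.9, -5.7, 1.3]
gripper_width: 0.001
gripper_force: 3.1
```

Hard stop found (~3.5 N/mm). Leaning up to ~10 N.

Request:
arm_command(increments=[[0.002,0,0,0],[0.0015,0,0,0],[0.001,0,0,0],[0,0,0,0],[0,0,0,0]])

```text
t: 19.25
position: [0.4643, 0.0054, 0.0437]
tcp_rot: [[0.356, 0.935, -0.002], [0.935, -0.356, -0.002], [-0.003, -0.001, -1.0]]
force: [-1.5, -9.0, 2.0]
gripper_width: 0.003
gripper_force: 4.5
```

Request:
arm_command(increments=[[0.001,0,0,0],[0.0006,0,0,0],[0,0,0,0],[0,0,0,0],[0,0,0,0]])

```text
t: 19.88
position: [0.4643, 0.0055, 0.0438]
tcp_rot: [[0.356, 0.934, -0.002], [0.934, -0.356, -0.002], [-0.003, -0.001, -1.0]]
force: [-1.6, -10.5, 2.3]
gripper_width: -0.002
gripper_force: 5.0
```

Request:
arm_command(increments=[[0,0,0,0],[0,0,0,0],[0,0,0,0],[0,0,0,0],[0,0,0,0]])

```text
t: 20.5
position: [0.4643, 0.0055, 0.0437]
tcp_rot: [[0.356, 0.934, -0.002], [0.934, -0.356, -0.002], [-0.003, -0.001, -1.0]]
force: [-1.2, -10.7, 1.6]
gripper_width: -0.002
gripper_force: 5.0
```

```bash
python3 -c "
from h import *
fing()
for o in deck(): print(o)
"
```

```text
t 20.5 theta -20.76 r 0.1114 yaw-tangent off -0.12 F tool [-10.4    2.72  -1.61]
('side', np.float64(-88.0), np.float64(0.11), np.float64(2.0))
('side', np.float64(31.2), np.float64(0.111), np.float64(1.2))
('side', np.float64(91.3), np.float64(0.109), np.float64(1.3))
```

Latch holds at 10.5 N with no movement. Backing off and up.

Request:
arm_command(increments=[[-0.01,0,0,0],[-0.02,0,0,0],[-0.02,0,-0.06,0],[0,0,-0.15,0],[0,0,-0.2,0]], grip=0.2)

```text
t: 21.22
position: [0.4607, -0.0038, 0.1468]
tcp_rot: [[0.353, 0.936, -0.001], [0.936, -0.353, 0.001], [0.0, -0.001, -1.0]]
force: [0.9, 0.1, 0.0]
gripper_width: 0.399
gripper_force: 0.0
```

Request:
arm_command(increments=[[-0.1,0,-0.2,0],[-0.2,0,-0.1,0],[-0.2,0,0,0],[-0.2,0,0,0],[-0.2,0,0,0]])

```text
t: 21.85
position: [0.381, -0.2161, 0.2217]
tcp_rot: [[0.354, 0.935, 0.002], [0.935, -0.354, -0.001], [0.0, 0.002, -1.0]]
force: [1.7, 0.3, -0.4]
gripper_width: 0.401
gripper_force: 0.0
```

Run:
```python
from h import *
s=ctrl.get_state(); print(np.round(s['position'],4),np.round(s['tcp_rot'],3),np.round(s['joint_pos'],1),s['gripper_width'])
def circ(Q):
    A=np.c_[2*Q,np.ones(len(Q))]; s=np.linalg.lstsq(A,(Q**2).sum(1),rcond=None)[0]; return s[:2].round(4),np.sqrt(s[2]+s[:2]@s[:2]).round(4)
for n in('top','side'):
    p,d,i=cam(n,'z_%s.png'%n); w=pts(d,i); np.savez(n+'2.npz',p=p,d=d,**{k:np.array(v) for k,v in i.items()})
    for nm,c,rad,z0,z1 in(('glue',(.534,-.367),.03,.080,.1),('holder',(.514,-.036),.03,.062,.075)):
        m=((np.hypot(w[...,0]-c[0],w[...,1]-c[1])<rad)&(w[...,2]>z0)&(w[...,2]<z1)).astype('uint8')
        q=w[m>0]
        if len(q)<5: print(n,nm,len(q)); continue
        cs=cv2.findContours(m,0,1)[0]; cc=max(cs,key=len)[:,0]
        z=np.percentile(q[:,2],80); Q=np.array([ray(u,v,z,i)[:2] for u,v in cc])
        print(n,nm,len(q),'z',z.round(4),'bbox',q.min(0).round(4),q.max(0).round(4),'circ',circ(Q))
    for o in deck() if n=='side' else []: print(o)
```

```text
[ 0.381  -0.2161  0.2217] [[ 0.354  0.935  0.002]
 [ 0.935 -0.354 -0.001]
 [ 0.     0.002 -1.   ]] [ 39.6  16.8 -21.9 127.5  10.3  37.2 -10.3] 0.4007473906088725
top glue 75 z 0.0908 bbox [ 0.525  -0.3783  0.0802] [ 0.5442 -0.3577  0.0947] circ (array([ 0.5343, -0.3664]), np.float64(0.0105))
top holder 67 z 0.0682 bbox [ 0.4979 -0.0514  0.0622] [ 0.5305 -0.0182  0.0697] circ (array([ 0.5137, -0.0351]), np.float64(0.0162))
side glue 134 z 0.09 bbox [ 0.5241 -0.3785  0.0803] [ 0.5446 -0.3567  0.091 ] circ (array([ 0.5357, -0.374 ]), np.float64(0.0139))
side holder 57 z 0.0677 bbox [ 0.4962 -0.0515  0.0624] [ 0.524  -0.0175  0.0689] circ (array([ 0.5138, -0.0401]), np.float64(0.0168))
('top', np.float64(92.0), np.float64(0.11), np.float64(2.0))
('top', np.float64(-88.7), np.float64(0.11), np.float64(1.3))
('top', np.float64(31.7), np.float64(0.109), np.float64(1.7))
('top', np.float64(-28.4), np.float64(0.11), np.float64(1.6))
('side', np.float64(-88.1), np.float64(0.11), np.float64(1.9))
('side', np.float64(-28.0), np.float64(0.11), np.float64(2.0))
('side', np.float64(31.5), np.float64(0.111), np.float64(1.5))
('side', np.float64(91.4), np.float64(0.11), np.float64(1.4))
```

Request:
arm_command(increments=[[0,0,0,-0.113],[0,0,0,-0.113],[0,0,0,-0.113],[0,0,0,-0.113],[0,0,0,0]])

```text
t: 22.68
position: [0.3819, -0.2135, 0.2213]
tcp_rot: [[-0.342, 0.94, 0.001], [0.94, 0.342, 0.001], [0.0, 0.001, -1.0]]
force: [-0.2, 0.2, 0.1]
gripper_width: 0.399
gripper_force: 0.0
```

Request:
arm_command(increments=[[-0.1945,0.0925,0,0],[-0.1945,0.0925,0,0],[-0.1945,0.0925,0,0],[-0.1945,0.0925,0,0],[0,0,0,0]])

```text
t: 23.3
position: [0.5372, -0.3675, 0.2203]
tcp_rot: [[-0.336, 0.942, 0.002], [0.942, 0.336, 0.0], [-0.0, 0.002, -1.0]]
force: [-1.6, 0.4, -0.2]
gripper_width: 0.4
gripper_force: 0.0
```

```bash
cat >> h.py <<'E'
def to(x,y,z):
    s=ctrl.get_state(); R=np.array(s['tcp_rot']); d=np.array([x,y,z])-s['position']
    print('t',s['t'],np.round(s['position'],4),'yaw',np.degrees(np.arctan2(R[1,0],R[0,0])).round(2),'units',(R.T@d/.25).round(4),'F',np.round(s['force'],1),'w',round(s['gripper_width']*85,1),'j',np.round(s['joint_pos'],0))
E
python3 -c "
from h import *
to(.5343,-.3672,.043)"
```

```text
t 23.3 [ 0.5372 -0.3675  0.2203] yaw 109.64 units [ 0.0052 -0.0116  0.7093] F [-1.6  0.4 -0.2] w 34.0 j [ 48.  32. -28. 101.  19.  51.  31.]
```

Request:
arm_command(increments=[[0.003,-0.008,0.12,0],[0,0,0.12,0],[0,0,0.12,0],[0,0,0.04,0],[0,0,0,0]])

```text
t: 23.92
position: [0.5324, -0.365, 0.1212]
tcp_rot: [[-0.341, 0.94, -0.001], [0.94, 0.341, 0.001], [0.001, -0.0, -1.0]]
force: [-0.2, -0.7, -0.4]
gripper_width: 0.399
gripper_force: 0.0
```

```bash
python3 -c "
from h import *
p,d,i=cam('wrist'); cv2.imwrite('pics/w1.png',p[:,:,::-1])
to(.5343,-.3672,.043)"
```

```text
t 23.975 [ 0.5328 -0.3655  0.122 ] yaw 109.92 units [-0.0084  0.0034  0.316 ] F [-0.4 -0.3 -0.3] w 34.0 j [ 46.  38. -25. 106.  24.  40.  27.]
```

View pics/w1.png

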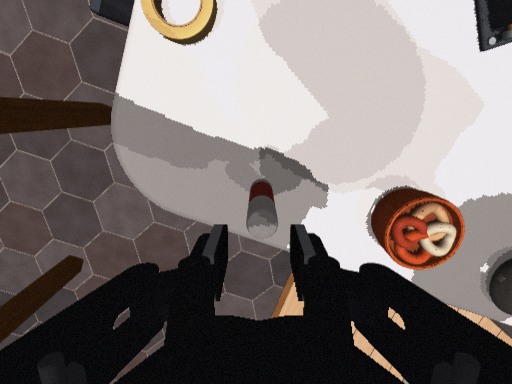

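The stick's cap (262,218) is centred between the fingers (215 and 303). Descending to grasp.

Request:
arm_command(increments=[[-0.008,0.003,0.06,0],[0,0,0.1,0],[0,0,0.1,0],[0,0,0.05,0],[0,0,0,0]])

```text
t: 24.6
position: [0.5334, -0.3674, 0.0431]
tcp_rot: [[-0.341, 0.94, -0.001], [0.94, 0.341, 0.001], [0.001, -0.001, -1.0]]
force: [-0.1, -0.1, -0.3]
gripper_width: 0.398
gripper_force: 0.0
```

Request:
arm_command(increments=[[0,0,0,0],[0,0,0,0],[0,0,0,0],[0,0,0,0],[0,0,0,0]], grip=1, grip_force=25)

```text
t: 25.22
position: [0.5338, -0.3677, 0.0442]
tcp_rot: [[-0.341, 0.94, 0.0], [0.94, 0.341, -0.0], [-0.001, 0.0, -1.0]]
force: [-0.2, 0.1, 4.1]
gripper_width: 0.247
gripper_force: 25.7
```

```bash
python3 -c "
from h import *
to(.5343,-.3672,.043)"
```

```text
t 25.225 [ 0.5338 -0.3677  0.0442] yaw 109.93 units [0.0013 0.0026 0.0047] F [-0.2  0.1  4.1] w 21.0 j [ 43.  44. -21. 108.  28.  33.  24.]
```

Request:
arm_command(increments=[[0,0,-0.06,0],[0,0,-0.16,0],[0,0,-0.2,0],[0,0,-0.16,0],[0.08,0.024,-0.05,0]])

```text
t: 25.85
position: [0.5331, -0.3481, 0.2045]
tcp_rot: [[-0.338, 0.941, 0.004], [0.941, 0.338, -0.003], [-0.004, 0.003, -1.0]]
force: [-0.1, 0.2, -1.1]
gripper_width: 0.242
gripper_force: 25.5
```

Request:
arm_command(increments=[[0.16,0.047,0,0],[0.19,0.056,0,0],[0.19,0.056,0,0],[0.19,0.056,0,0],[0.19,0.056,0,0]])

```text
t: 26.48
position: [0.5165, -0.1048, 0.201]
tcp_rot: [[-0.342, 0.94, -0.001], [0.94, 0.342, 0.0], [0.001, -0.001, -1.0]]
force: [0.9, 0.5, 0.2]
gripper_width: 0.242
gripper_force: 25.5
```

Request:
arm_command(increments=[[0.16,0.047,0,0],[0.08,0.024,0,0],[0.037,0.011,0,0],[0,0,0,0],[0,0,0,0]])

```text
t: 27.1
position: [0.5132, -0.0363, 0.2011]
tcp_rot: [[-0.34, 0.941, -0.001], [0.941, 0.34, -0.0], [-0.0, -0.001, -1.0]]
force: [-0.0, -0.6, 0.2]
gripper_width: 0.242
gripper_force: 25.5
```

Run:
```python
from h import *
to(.5136,-.0354,.09)
p,d,i=cam('side'); cv2.imwrite('pics/s3.png',cv2.resize(p[100:280,160:400,::-1],(800,600))); w=pts(d,i)
s=ctrl.get_state(); t=np.array(s['position'])
m=(np.hypot(w[...,0]-t[0],w[...,1]-t[1])<.03)&(w[...,2]<t[2]-.008)&(w[...,2]>t[2]-.07)
q=w[m]; q=q[q[:,2]>.1]
for z in np.arange(t[2]-.05,t[2],.01):
    a=q[abs(q[:,2]-z)<.005]
    if len(a): print(z.round(3),a.min(0).round(4),a.max(0).round(4),'centre x',((a[:,0].min()+a[:,0].max())/2).round(4))
print('bottom',q[:,2].min())
for o in deck(): print(o)
```

```text
t 27.1 [ 0.5132 -0.0363  0.2011] yaw 109.86 units [0.0031 0.0031 0.4442] F [-0.  -0.6  0.2] w 20.5 j [ 20.  25. -30. 119.  19.  40.  -3.]
0.161 [ 0.5022 -0.048   0.1571] [ 0.5216 -0.0391  0.1661] centre x 0.5119
0.171 [ 0.5019 -0.0476  0.1663] [ 0.5216 -0.0374  0.1751] centre x 0.5118
0.181 [ 0.5021 -0.0485  0.1763] [ 0.5219 -0.038   0.1861] centre x 0.512
0.191 [ 0.5024 -0.0481  0.1865] [ 0.5217 -0.0358  0.1921] centre x 0.512
bottom 0.15705491372247987
('top', np.float64(-88.4), np.float64(0.11), np.float64(1.6))
('top', np.float64(-28.5), np.float64(0.11), np.float64(1.5))
('side', np.float64(-88.0), np.float64(0.11), np.float64(2.0))
('side', np.float64(-28.8), np.float64(0.11), np.float64(1.2))
('side', np.float64(31.7), np.float64(0.111), np.float64(1.7))
('side', np.float64(91.4), np.float64(0.109), np.float64(1.4))
```

View pics/s3.png

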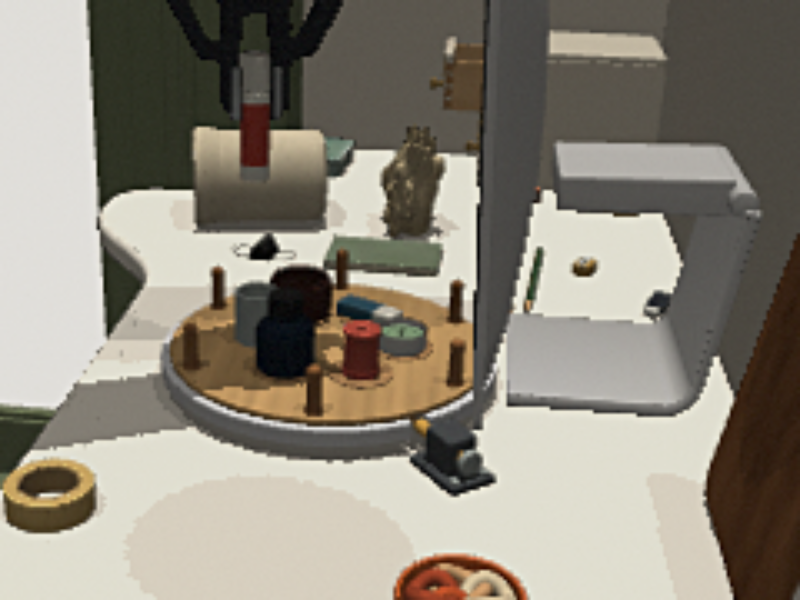

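The stick hangs vertical (255,115) above the tube (255,310); latched deck unchanged. Small correction, then lower.

Request:
arm_command(increments=[[0.005,0.0085,0.04,0],[0,0,0.1,0],[0,0,0.1,0],[0,0,0.06,0],[0,0,0,0]])

```text
t: 27.88
position: [0.5144, -0.0333, 0.1252]
tcp_rot: [[-0.341, 0.94, -0.002], [0.94, 0.341, 0.0], [0.001, -0.002, -1.0]]
force: [0.4, 0.2, 0.2]
gripper_width: 0.243
gripper_force: 25.5
```

Run:
```python
from h import *
to(.5145,-.034,.074)
for n in('side','top'):
    p,d,i=cam(n); w=pts(d,i); c=(.5136,-.0354)
    m=(np.hypot(w[...,0]-c[0],w[...,1]-c[1])<.03)
    for z0,z1 in((.082,.1),(.1,.118),(.06,.0695),(.14,.17)):
        a=w[m&(w[...,2]>z0)&(w[...,2]<z1)]
        if len(a): print(n,z0,a.min(0).round(4),a.max(0).round(4))
```

```text
t 27.875 [ 0.5144 -0.0333  0.1252] yaw 109.95 units [-2.900e-03 -2.000e-04  2.046e-01] F [0.4 0.2 0.2] w 20.7 j [ 15.  31. -25. 123.  25.  31.  -9.]
side 0.082 [ 0.5036 -0.0457  0.0825] [ 0.5233 -0.031   0.0996]
side 0.1 [ 0.5036 -0.0467  0.1   ] [ 0.5239 -0.0323  0.1179]
side 0.06 [ 0.4953 -0.0516  0.06  ] [ 0.5242 -0.017   0.0694]
side 0.14 [ 0.487  -0.051   0.1403] [ 0.541  -0.0257  0.1699]
```

Request:
arm_command(increments=[[0,0,0.03,0],[0,0,0.03,0],[0,0,0.02,0],[0,0,0,0],[0,0,0,0]])

```text
t: 28.6
position: [0.515, -0.0334, 0.1063]
tcp_rot: [[-0.341, 0.94, -0.0], [0.94, 0.341, -0.0], [-0.0, -0.0, -1.0]]
force: [1.0, -0.3, -0.3]
gripper_width: 0.244
gripper_force: 25.5
```

Request:
arm_command(increments=[[-0.001,-0.002,0.02,0],[0,0,0.03,0],[0,0,0.03,0],[0,0,0.02,0],[0,0,0,0]])

```text
t: 29.22
position: [0.5143, -0.0337, 0.0807]
tcp_rot: [[-0.341, 0.94, -0.001], [0.94, 0.341, -0.0], [0.0, -0.001, -1.0]]
force: [0.3, 0.3, -0.7]
gripper_width: 0.247
gripper_force: 25.5
```

Request:
arm_command(increments=[[0,0,0.006,0],[0,0,0.006,0],[0,0,0.006,0],[0,0,0.004,0],[0,0,0,0]])

```text
t: 29.85
position: [0.5146, -0.0338, 0.0757]
tcp_rot: [[-0.341, 0.94, -0.0], [0.94, 0.341, 0.0], [0.0, -0.0, -1.0]]
force: [-0.3, 0.6, -0.7]
gripper_width: 0.249
gripper_force: 25.5
```

Request:
arm_command(increments=[[0,0,0.002,0],[0,0,0.002,0],[0,0,0.002,0],[0,0,0,0],[0,0,0,0]])

```text
t: 30.48
position: [0.5147, -0.0338, 0.075]
tcp_rot: [[-0.341, 0.94, 0.001], [0.94, 0.341, -0.0], [-0.001, 0.001, -1.0]]
force: [-2.1, -0.8, 10.5]
gripper_width: 0.246
gripper_force: 26.6
```

On the floor (10 N vertical at the expected height). Relieving, then releasing.

Request:
arm_command(increments=[[0,0,-0.0025,0],[0,0,0,0],[0,0,0,0],[0,0,0,0],[0,0,0,0]])

```text
t: 31.1
position: [0.5147, -0.0338, 0.075]
tcp_rot: [[-0.341, 0.94, 0.0], [0.94, 0.341, -0.0], [-0.0, 0.0, -1.0]]
force: [-0.2, 0.2, 5.9]
gripper_width: 0.246
gripper_force: 25.7
```

Request:
arm_command(increments=[[0,0,0,0],[0,0,0,0],[0,0,0,0],[0,0,0,0],[0,0,0,0]], grip=0.2)

```text
t: 31.72
position: [0.5146, -0.0338, 0.0748]
tcp_rot: [[-0.341, 0.94, -0.0], [0.94, 0.341, -0.0], [0.0, -0.0, -1.0]]
force: [0.9, 0.0, -1.0]
gripper_width: 0.399
gripper_force: 0.0
```

Request:
arm_command(increments=[[0,0,-0.02,0],[0,0,-0.06,0],[0,0,-0.15,0],[0,0,-0.2,0],[0,0,-0.15,0]])

```text
t: 32.35
position: [0.5146, -0.0336, 0.2229]
tcp_rot: [[-0.341, 0.94, 0.002], [0.94, 0.341, 0.0], [-0.0, 0.002, -1.0]]
force: [0.6, 1.0, -0.5]
gripper_width: 0.402
gripper_force: 0.0
```

Request:
arm_command(increments=[[-0.1,0,0,0],[-0.2,0,0,0],[-0.2,0,0,0],[-0.1,0,0,0],[0,0,0,0]])

```text
t: 32.98
position: [0.5657, -0.177, 0.2206]
tcp_rot: [[-0.338, 0.941, 0.0], [0.941, 0.338, -0.0], [-0.0, 0.0, -1.0]]
force: [-0.9, 0.0, -0.4]
gripper_width: 0.404
gripper_force: 0.0
```

Run:
```python
from h import *
to(.5145,-.034,.074)
for o in deck(): print(o)
p,d,i=cam('side'); w=pts(d,i); q=cam('top')[0]
cv2.imwrite('pics/f.png',np.hstack([cv2.resize(p[130:290,190:350,::-1],(400,400)),cv2.resize(q[130:260,170:300,::-1],(400,400))]))
a=w[(np.hypot(w[...,0]-.5136,w[...,1]+.0354)<.03)&(w[...,2]>.075)]
print(a.min(0),a.max(0))
for z in(.08,.1,.115): b=a[abs(a[:,2]-z)<.006]; print(z,b.min(0).round(4),b.max(0).round(4))
```

```text
t 32.975 [ 0.5657 -0.177   0.2206] yaw 109.73 units [6.08e-01 1.00e-04 5.86e-01] F [-0.9  0.  -0.4] w 34.3 j [ 33.  29. -30. 109.  19.  48.  13.]
('top', np.float64(92.1), np.float64(0.11), np.float64(2.1))
('top', np.float64(-88.5), np.float64(0.111), np.float64(1.5))
('top', np.float64(31.6), np.float64(0.109), np.float64(1.6))
('top', np.float64(-28.5), np.float64(0.11), np.float64(1.5))
('side', np.float64(-88.0), np.float64(0.109), np.float64(2.0))
('side', np.float64(-28.9), np.float64(0.111), np.float64(1.1))
('side', np.float64(31.7), np.float64(0.111), np.float64(1.7))
('side', np.float64(91.5), np.float64(0.108), np.float64(1.5))
[ 0.5030663  -0.04638155  0.07573787] [ 0.52357849 -0.02568092  0.12142365]
0.08 [ 0.5036 -0.0452  0.0757] [ 0.5235 -0.0348  0.0855]
0.1 [ 0.5039 -0.0462  0.0942] [ 0.5233 -0.034   0.1059]
0.115 [ 0.5039 -0.0464  0.109 ] [ 0.5235 -0.0257  0.121 ]
```

View pics/f.png

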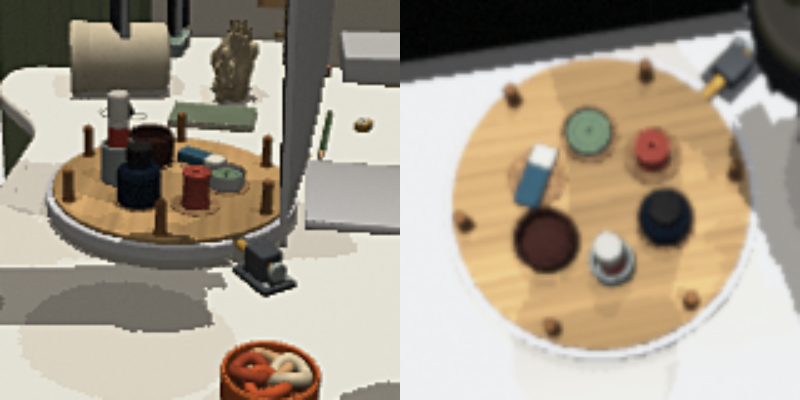

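The stick stands upright in the tube (117,135 and 610,255), top at 121 mm = 31 + 90, so it is on the floor. The latch pin reaches into the ring, and the deck is still at about 1.6°.

```bash
python3 -c "
from bench import ctrl
print(ctrl.close_job())"
```

```text
the job is handed in; nothing more can be done
None
```

I turned the carousel until it latched and leaned on the post with about 10.5 N; the latch held. The glue stick now stands upright on the holder's floor, and the job was handed in at about 33 s (no verdict came back).

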